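# Open the push-and-turn safety cap of a cleaner bottle

## Robot

A 7-joint arm with a two-finger parallel gripper is mounted at the origin on a cart in front of the work surface, level with it; the furniture and walls round the work are solid. World frame = base frame: x ahead of the robot, y to its left, z up, the work surface at z = 0. Lengths are in m, angles in degrees, forces in N, time in s.
With the tool pointing down it reaches from about 0.4 to 0.9 m from the base axis. Payload 5.6 kg.
Tool frame: the origin (TCP) lies between the finger pads; the fingertips stand 19 mm ahead of it and the grasp point (between the pads) is the TCP (arm.tip_reach is the distance from the TCP to the fingertips, in m); z points along the fingers, y is the line along which they close (so a half turn about z gives the same grasp; the last joint's range is limited). The gripper opens to 92 mm and grips with 3 to 60 N. Pads are 20 mm wide; open, the fingers measure 128 mm over their backs; the gripper's body (75 mm by 189 mm) begins 69 mm behind the grasp point.
Start: joints at [-78.667, 26.786, -0.665, 91.828, 0.344, 61.387, -3.226], TCP at [0.155, 0.631, 0.234] pointing down, gripper open.
Joint ranges: [-144.91, 144.91], [-17.63, 115.5], [-89.93, 88.59], [15.96, 139.68], [-74.01, 254.01], [8.47, 105.57], [-167.45, 167.45]. Speed limits (degrees/s): [147.25, 147.25, 180, 180, 180, 180, 180].

## Interface

Orientations are given as a 3x3 rotation matrix whose columns are the frame's x, y, z axes.
In Python, from workcell import arm gives the robot as it stands.
- The arm moves only by the tool servo_tool, never from a script. Its argument "series" is text: rows parted by semicolons, each of 6 numbers parted by spaces: the shift along the tool's x, y, z in units of 0.02 m (1.0 is 0.02 m), then the turn, a rotation vector about the tool's x, y, z in units of 0.1 rad (1.0 is 0.1 rad). In form: dx dy dz rx ry rz; .... A call has 1 to 20 rows; each row shifts and turns the commanded pose from where the row before left it, along the tool's axes as they then stand; what a row does not reach is not made up. A row lasts 1/8 s, in which the tool goes at most 62.5 mm and 10.7 degrees, less where a joint would pass 70% of its speed; a pose out of reach is approached as far as the arm can. A call with a number of a shift or a turn outside -1 to 1 is refused whole. A call with a gripper value outside its range is refused whole. "jaw" is the opening, from -1 (shut) to 1 (fully open), so that 0 is half open, set as the call begins (left out, the last holds). The fingers move at their own pace and stop on an object; the grip force is fixed at half the most. Time passes only in rows, so rows that do not move let the fingers close. It gives the time, the measured TCP pose, the force, the opening and the grip force at its end, in the units of the state.
- arm.sense(): the state, without advancing time (a new reading comes with each control period).
- arm.read_camera(name): name is "side" or "top"; returns the picture (420x560x3 uint8, red, green, blue); there is no depth.
- arm.camera_info(name): a dict with "fx", "fy", "cx", "cy" (pixels), "extrinsics" (4x4, takes a point from camera to world coordinates). Camera axes: x right, y down, z forward; pixel columns grow to the right and rows downward; lengths in m; the calibration is good to about 2 mm. A picture is of the moment at which its call begins. camera_info takes no time and is no camera call.
- arm.job_done(): hands the job in; it is judged then, once.
The state is a dict: "t": time; "joint_positions": joint angles; "qvel": joint speeds; "effort": joint torques, N m; "eef_pos": TCP position; "orientation": TCP orientation; "ft_force": force on the tool from outside, world axes, zero at the start; "wrist_torque": the same for the moment, N m; "width": finger opening in m; "grasp_force": force on a finger pad.
Only numpy, scipy, OpenCV 4.12 (cv2) and the standard library are available. Lean on these libraries where they do the work, as an engineer would, in place of code of your own. Each camera call takes 0.05 s, during which the arm holds its last target. There are 200 camera calls.

## Task

Lift the dosing cup off the cleaner bottle and stand it on the worktop without dropping it. Then open the bottle's safety cap: press it down against its spring, turn it anticlockwise while it is down until it stops, and lift it straight off. Finish while still holding the cap upright in the gripper, clear above the bottle's mouth, and leave the other things where they are.

Things in the scene. Friction and masses are not known exactly. Their poses are not given: they have to be found in the camera images.
- bottle: White cleaner bottle, 66 x 84 mm and 100 mm high to its shoulder, clamped in a flat steel holder (90 x 104 x 6 mm) fixed to the worktop: it cannot move. Origin: centre of the holder's underside, on the worktop; z up along the neck. Place and yaw vary.
- bottle_mouth (a point): Centre of the top of the bottle's neck, 136 mm above the bottle's origin, hidden under the cap; z up. The neck is 27 mm thick, 39 mm over its bayonet lugs.
- cap: Grey ribbed round safety cap on the bottle, 50 mm diameter, 36 mm high, about 50 g, loose. Origin: centre of its underside, 112 mm above the bottle's origin at the start (12 mm above the shoulder); z up. Locked at the start, its x axis within 4 degrees of the bottle's x axis. Any yaw of grasp across its side will do; grip firmly (about 40 N) so that it does not slip.
- cap_top (a point): Centre of the cap's flat top, 36 mm above its origin. A spring holds the cap up, locked. Pressed down 4 mm (8 N; bottoms at 8 mm, 11 N) and held down, it turns anticlockwise seen from above, not clockwise. Free from 70 degrees past the bottle's x axis, stop at about 80: aim for 75 to 80. There it lifts straight off, clear of the neck after 24 mm.
- dosing_cup: Plain white round dosing cup, 60 mm outer diameter, 34 mm high, wall 2.5 mm, about 40 g, loose, upside down over the cap like a hat: its closed end rests on the cap's top and hides all but the cap's lowest 5 mm. Origin: centre of its open rim, which faces down (z points to the closed end), 118 mm above the worktop at the start. Grip it across its side.
- cup_mid (a point): Middle of the dosing cup, on its axis, 17 mm from its rim.
- spice_jar: Glass spice jar, 42 mm diameter, 96 mm high, bystander. Origin: centre of its underside.
- salt_cellar: Round wooden salt cellar, 70 mm diameter, 68 mm high, bystander. Origin: centre of its underside.
- lemon: Lemon, 71 x 53 x 51 mm, bystander. Origin: its underside.
There are look-alikes about, which are no part of the job. Of the things shaped like the dosing_cup, the white one is meant.

How it is judged:
By the outcome, as a careful person would: the job done as asked, in the order asked, and still so for the second after the job is handed in, while the arm keeps its last pose, push and grip.
It also fails if it takes over 54 s, if anything falls off the work surface, if the arm or the gripper's body presses on something with over 40 N, if the wrist force passes 120 N, or if a joint passes its speed limit or range.

## Working session

There is one attempt and no reset: what is moved stays moved. The work goes in short steps, Python scripts to look and compute and a tool call to move; the robot and the scene stay as the last step left them, time stands still between calls to the robot, and variables do not carry over. Pictures are saved under pics/ and viewed, at most 10 in all, crops included, and the job is handed in when it is done.

Besides the shell and the picture viewer there is one more tool, called as a command line: name --argument value ..., lists and objects as JSON in quotes. servo_tool: Moves the arm, as the interface text tells. Shifts and turns lie within -1 to 1; 1 stands for 0.02 m of shift or 0.1 rad of turn. Its arguments: {"type":"object","properties":{"series":{"type":"string"},"jaw":{"type":"number"}},"required":["series"]}

```bash
mkdir -p pics; python3 - <<'E'
from workcell import arm
import cv2,numpy as np
for n in("side","top"):
    im=arm.read_camera(n); cv2.imwrite(f"pics/{n}0.png",im[:,:,::-1]); i=arm.camera_info(n)
    print(n,[round(float(i[k]),1) for k in("fx","fy","cx","cy")],np.round(i["extrinsics"],3).tolist())
s=arm.sense();print(s)
E
```

```text
side [456.4, 456.4, 286.7, 209.7] [[-0.99, -0.05, 0.134, 0.419], [-0.143, 0.385, -0.912, 1.107], [-0.006, -0.922, -0.388, 0.503], [0.0, 0.0, 0.0, 1.0]]
top [445.1, 445.1, 274.0, 212.4] [[0.021, -0.998, 0.066, 0.508], [-0.999, -0.019, 0.028, 0.126], [-0.027, -0.066, -0.997, 1.044], [0.0, 0.0, 0.0, 1.0]]
{'t': 0.1, 'joint_positions': array([-78.66622405,  26.82917604,  -0.66454533,  91.87370628,
         0.34437809,  61.38582462,  -3.2259734 ]), 'qvel': array([-0.02975777, -0.11931286, -0.0192547 , -0.13500872, -0.00412209,
        0.10444059, -0.00532646]), 'effort': array([ 9.42461847e-04, -5.21646023e+01, -1.25684822e-02, -2.44363493e+01,
       -5.68588637e-02,  1.41047829e-02,  7.04370927e-05]), 'eef_pos': array([0.15497428, 0.6307685 , 0.23276972]), 'orientation': array([[-9.71128675e-01,  2.38556153e-01, -2.41051390e-04],
       [ 2.38556244e-01,  9.71127532e-01, -1.49478657e-03],
       [-1.22498893e-04, -1.50913442e-03, -9.99998854e-01]]), 'ft_force': array([-0.17576025, -0.8000778 ,  0.01078735]), 'wrist_torque': array([ 0.00959913,  0.05123643, -0.00480028]), 'grasp_force': 0.0, 'width': 0.09216255122561275}
```

View pics/top0.png

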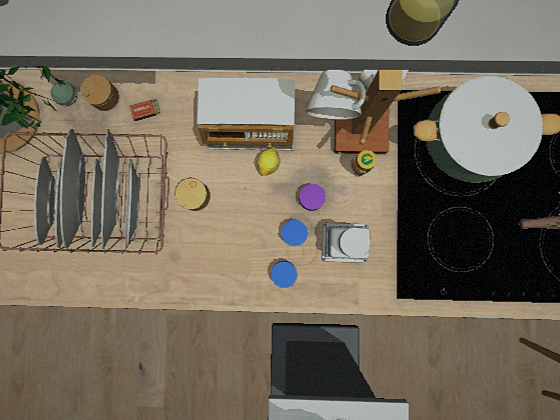

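View pics/side0.png

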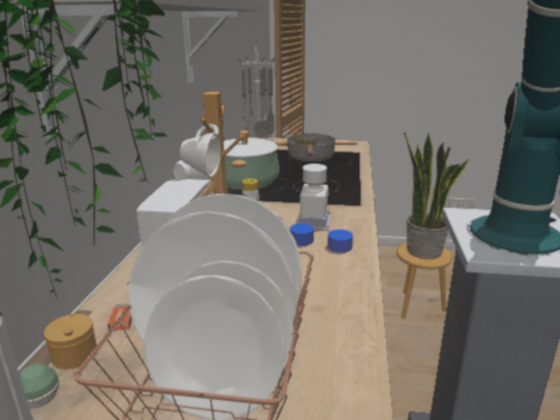

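```bash
cat > h.py <<'E'
from workcell import arm
import cv2,numpy as np
def ray(n,u,v):
    i=arm.camera_info(n);E=np.array(i["extrinsics"])
    return E[:3,3],E[:3,:3]@np.array([(u-i["cx"])/i["fx"],(v-i["cy"])/i["fy"],1])
def onz(n,u,v,z):
    o,d=ray(n,u,v);return o+d*(z-o[2])/d[2]
def proj(n,p):
    i=arm.camera_info(n);E=np.array(i["extrinsics"]);c=E[:3,:3].T@(np.array(p)-E[:3,3])
    return c[0]/c[2]*i["fx"]+i["cx"],c[1]/c[2]*i["fy"]+i["cy"]
E
python3 - <<'E'
from h import *
t=cv2.imread("pics/top0.png");s=cv2.imread("pics/side0.png")
a=cv2.resize(t[205:280,310:385],(600,600),interpolation=cv2.INTER_CUBIC)[:, :400*600//600*1+200]
b=cv2.resize(s[155:240,270:350],None,fx=5,fy=5,interpolation=cv2.INTER_CUBIC)
a=cv2.resize(a,(400,400));b=cv2.resize(b,(376,400));cv2.imwrite("pics/c1.png",np.hstack([a,b]))
for (u,v,z,n) in [(354,243,.152,'cup'),(293,233,.03,'b1'),(284,274,.03,'b2'),(312,197,.03,'purple'),(366,160,.096,'spice'),(268,160,.04,'lemon'),(191,193,.068,'salt'),(380,140,0,'board'),(398,200,0,'hob'),(350,308,0,'edge')]: print(n,onz("top",u,v,z).round(3))
E
```

```text
cup [ 0.509 -0.01   0.152]
b1 [0.529 0.11  0.03 ]
b2 [0.436 0.129 0.03 ]
purple [0.612 0.068 0.03 ]
spice [ 0.687 -0.042  0.096]
lemon [0.694 0.17  0.04 ]
salt [0.612 0.338 0.068]
board [ 0.753 -0.092  0.   ]
hob [ 0.612 -0.134  0.   ]
edge [ 0.359 -0.025  0.   ]
```

View pics/c1.png

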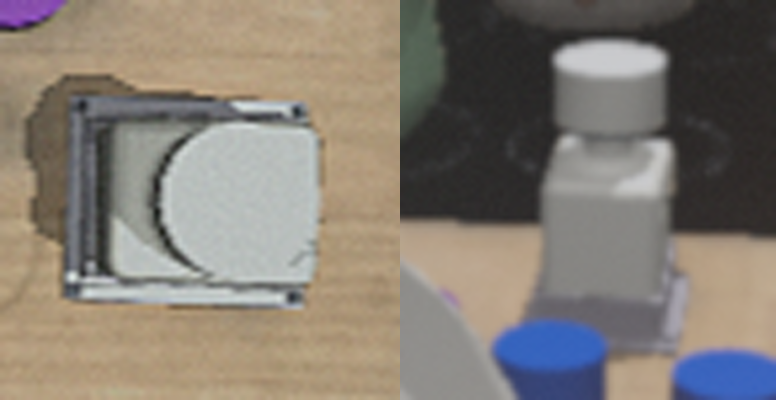

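```bash
python3 - <<'E'
from h import *
print(proj("side",[.509,-.011,.152]),"meas 314.7 167.3", proj("top",[.509,-.011,.152]))
print("holder c",onz("top",345.1,242.5,.006))
# two-view triangulation of cup top
A=[];b=[]
for n,u,v in(("top",354.6,242.9),("side",314.7,167.3)):
    o,d=ray(n,u,v);d/=np.linalg.norm(d);P=np.eye(3)-np.outer(d,d);A.append(P);b.append(P@o)
print(np.linalg.lstsq(np.vstack(A),np.hstack(b),rcond=None)[0])
# white cup mask centre by hough/circle-free: min enclosing of bright blob
E
```

```text
(np.float64(315.23397811228335), np.float64(166.33199278621345)) meas 314.7 167.3 (np.float64(354.59751263446543), np.float64(243.02779872382334))
holder c [ 0.50989499 -0.01143071  0.006     ]
[ 0.50980271 -0.01137415  0.14926384]
```

servo_tool --series "-0.5 -0.5 0 0 0 0;-0.9 -1 0 0 0 0;-0.9 -1 0 0 0 0;-0.9 -1 0 0 0 0;-0.9 -1 0 0 0 0;-0.9 -1 0 0 0 0;-0.9 -1 0 0 0 0;-0.9 -1 0 0 0 0;-0.9 -1 0 0 0 0;-0.9 -1 0 0 0 0;-0.9 -1 0 0 0 0;-0.9 -1 0 0 0 0;-0.9 -1 0 0 0 0;-0.9 -1 0 0 0 0;-0.9 -1 0 0 0 0;-0.9 -1 0 0 0 0;-0.9 -1 0 0 0 0;-0.9 -1 0 0 0 0;-0.9 -1 0 0 0 0;-0.9 -1 0 0 0 0" --jaw 1

```text
t: 2.6
eef_pos: [0.4038, 0.1668, 0.2335]
orientation: [[-0.971, 0.239, -0.0], [0.239, 0.971, 0.0], [0.0, 0.0, -1.0]]
ft_force: [0.5, -0.2, 0.4]
width: 0.0916
grasp_force: 0.0
```

White cup candidates: white on the bottle (354,243), chosen; blue (293,233) and (284,274) and purple (312,197) are look-alikes. The crop confirms the white cup sits on the bottle.

servo_tool --series "-0.9 -0.9 0 0 0 0;-0.9 -0.9 0 0 0 0;-0.9 -0.9 0 0 0 0;-0.9 -0.9 0 0 0 0;-0.9 -0.9 0 0 0 0;-0.9 -0.9 0 0 0 0;-0.9 -0.9 0 0 0 0;-0.96 -1 0 0 0 0;0 0 0 0 0 1;0 0 0 0 0 1;0 0 0 0 0 1;0 0 0 0 0 1;0 0 0 0 0 1;0 0 0 0 0 1;0 0 0 0 0 1;0 0 0 0 0 1;0 0 0 0 0 1;0 0 0 0 0 1;0 0 0 0 0 1;0 0 0 0 0 1"

```text
t: 5.1
eef_pos: [0.5092, -0.0086, 0.2335]
orientation: [[-0.125, 0.992, -0.0], [0.992, 0.125, 0.0], [0.001, -0.0, -1.0]]
ft_force: [0.1, -0.4, 0.0]
width: 0.0918
grasp_force: 0.0
```

servo_tool --series "0 0 0 0 0 1;-0.14 0 0 0 0 0.25;0 0 1 0 0 0;0 0 1 0 0 0;0 0 1 0 0 0;0 0 1 0 0 0;0 0 0.57 0 0 0;0 0 0 0 0 0;0 0 0 0 0 0"

```text
t: 6.22
eef_pos: [0.5105, -0.0109, 0.1428]
orientation: [[-0.005, 1.0, 0.001], [1.0, 0.005, 0.0], [0.0, 0.001, -1.0]]
ft_force: [-0.0, -0.0, -0.1]
width: 0.0918
grasp_force: 0.0
```

```bash
python3 - <<'E'
from h import *
for n,b in(("top",(180,290,300,420)),("side",(120,250,255,375))):
    im=arm.read_camera(n)[:,:,::-1][b[0]:b[1],b[2]:b[3]];im=cv2.resize(im,(400,400),interpolation=cv2.INTER_CUBIC)
    o=np.hstack([o,im]) if n=="side" else im
cv2.imwrite("pics/c2.png",o);s=arm.sense();print(s["eef_pos"],s["joint_positions"])
E
```

```text
[ 0.51062738 -0.01071868  0.14290011] [-30.9487819   22.64357132  34.76610182 117.45202025 -18.11876188
  45.00752902  14.9927032 ]
```

View pics/c2.png

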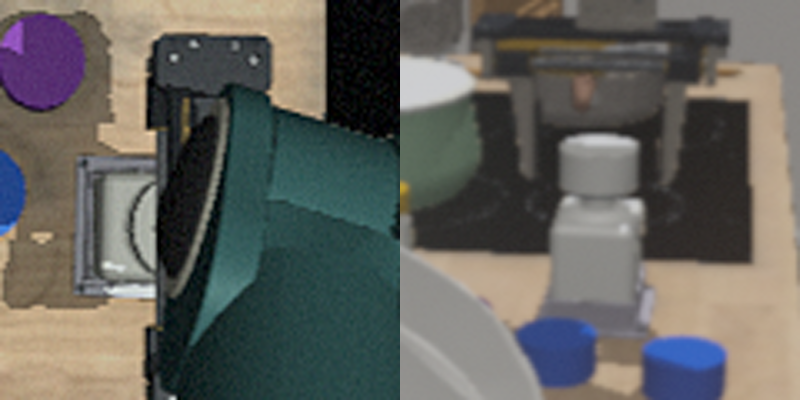

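The gripper straddles the cup in both views; fingertip height and centre agree with the TCP. Closing.

servo_tool --series "0 0 0 0 0 0;0 0 0 0 0 0;0 0 0 0 0 0;0 0 0 0 0 0;0 0 0 0 0 0;0 0 0 0 0 0" --jaw -1

```text
t: 7.08
eef_pos: [0.5102, -0.0107, 0.1422]
orientation: [[-0.005, 1.0, 0.0], [1.0, 0.005, 0.0], [0.0, 0.0, -1.0]]
ft_force: [-0.8, 0.7, 1.2]
width: 0.06
grasp_force: 30.0
```

servo_tool --series "0 0 -0.4 0 0 0;0 0 -0.8 0 0 0;0 0 -0.8 0 0 0;0 0 -0.5 0 0 0;0.5 -0.1 0 0 0 0;1 -0.2 0 0 0 0;1 -0.2 0 0 0 0;1 -0.3 0 0 0 0;1 -0.3 0 0 0 0;1 -0.3 0 0 0 0;1 -0.3 0 0 0 0;1 -0.3 0 0 0 0;1 -0.3 0 0 0 0;1 -0.3 0 0 0 0;1 -0.2 0 0 0 0;1 -0.2 0 0 0 0;1 0 0 0 0 0;0.5 0 0 0 0 0;0 0 0 0 0 0"

```text
t: 9.45
eef_pos: [0.4488, 0.2495, 0.192]
orientation: [[-0.006, 1.0, -0.0], [1.0, 0.006, -0.0], [-0.0, -0.0, -1.0]]
ft_force: [-0.4, 0.2, -0.9]
width: 0.0601
grasp_force: 30.0
```

```bash
python3 - <<'E'
from h import *
t=cv2.cvtColor(arm.read_camera("top"),cv2.COLOR_RGB2BGR)[130:330,130:430];s=cv2.cvtColor(arm.read_camera("side"),cv2.COLOR_RGB2BGR)[120:320,230:430]
cv2.imwrite("pics/c3.png",cv2.resize(np.hstack([t,s]),None,fx=1.6,fy=1.6))
print(onz("top",165,250,0),proj("top",[.45,.25,0]))
E
```

```text
[0.48330013 0.40992156 0.        ] (np.float64(232.31127414495407), np.float64(265.76741471884014))
```

View pics/c3.png

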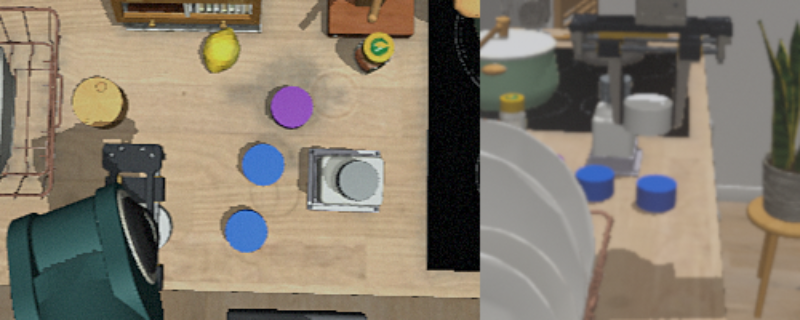

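The cup is held; the grey cap (crop 358,180) is exposed on the bottle. The spot below is clear.

servo_tool --series "0 0 0.5 0 0 0;0 0 1 0 0 0;0 0 1 0 0 0;0 0 1 0 0 0;0 0 1 0 0 0;0 0 1 0 0 0;0 0 1 0 0 0;0 0 1 0 0 0;0 0 0.5 0 0 0;0 0 0.2 0 0 0;0 0 0.05 0 0 0;0 0 0 0 0 0"

```text
t: 11.05
eef_pos: [0.4492, 0.2492, 0.0277]
orientation: [[-0.005, 1.0, 0.001], [1.0, 0.005, 0.001], [0.001, 0.001, -1.0]]
ft_force: [0.2, -0.5, -2.1]
width: 0.0602
grasp_force: 30.0
```

servo_tool --series "0 0 0.05 0 0 0;0 0 0.05 0 0 0;0 0 0.05 0 0 0;0 0 0 0 0 0;0 0 0 0 0 0"

```text
t: 11.68
eef_pos: [0.4489, 0.2491, 0.0247]
orientation: [[-0.005, 1.0, -0.0], [1.0, 0.005, 0.001], [0.001, -0.0, -1.0]]
ft_force: [-1.1, 0.5, 4.9]
width: 0.0605
grasp_force: 30.0
```

servo_tool --series "0 0 0 0 0 0;0 0 0 0 0 0;0 0 0 0 0 0;0 0 0 0 0 0;0 0 -0.4 0 0 0;0 0 -1 0 0 0;0 0 -1 0 0 0;0 0 -1 0 0 0;0 0 -1 0 0 0;0 0 -1 0 0 0;0 0 -1 0 0 0;0 0 -1 0 0 0;0 0 -1 0 0 0;0 0 -0.4 0 0 0;0 0 0 0 0 0" --jaw 1

```text
t: 13.55
eef_pos: [0.4489, 0.2492, 0.2006]
orientation: [[-0.005, 1.0, 0.001], [1.0, 0.005, 0.001], [0.001, 0.001, -1.0]]
ft_force: [-1.0, -0.2, -0.5]
width: 0.0918
grasp_force: 0.0
```

```bash
python3 - <<'E'
from h import *
t=cv2.cvtColor(arm.read_camera("top"),cv2.COLOR_RGB2BGR)
a=cv2.resize(t[200:300,180:300],(480,400),interpolation=cv2.INTER_CUBIC);b=cv2.resize(t[208:278,316:386],(300,300),interpolation=cv2.INTER_CUBIC)
cv2.imwrite("pics/c4.png",np.hstack([a,cv2.copyMakeBorder(b,0,100,0,0,0)]))
E
```

```text
(no output)
```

View pics/c4.png

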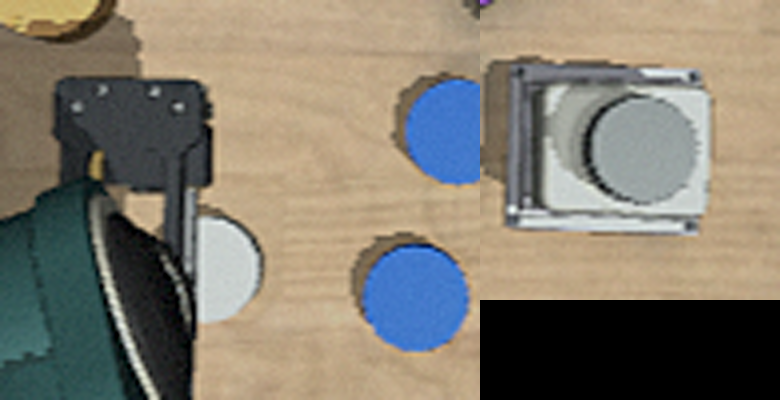

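The cup stands alone at crop (205,268); the cap disc is centred at crop (645,149), i.e. top pixel (354.3,242.8).

```bash
python3 - <<'E'
from h import *
print(onz("top",354.3,242.8,.148)); s=arm.sense();print(s["eef_pos"],s["joint_positions"])
E
```

```text
[ 0.50944586 -0.01101604  0.148     ]
[0.4485825  0.24894607 0.19998556] [-59.44243458  17.02394758  31.84599206 114.39161492 -11.37810839
  51.59516425 -21.32095861]
```

servo_tool --series "-0.5 0.1 0 0 0 0;-1 0.2 0 0 0 0;-1 0.2 0 0 0 0;-1 0.3 0 0 0 0;-1 0.3 0 0 0 0;-1 0.3 0 0 0 0;-1 0.3 0 0 0 0;-1 0.3 0 0 0 0;-1 0.3 0 0 0 0;-1 0.3 0 0 0 0;-1 0.2 0 0 0 0;-1 0.2 0 0 0 0;-1 0 0 0 0 0;-0.5 0 0 0 0 0;0 0 0 0 0 0"

```text
t: 15.48
eef_pos: [0.5098, -0.0119, 0.2001]
orientation: [[-0.003, 1.0, -0.0], [1.0, 0.003, -0.0], [-0.0, -0.0, -1.0]]
ft_force: [-0.0, 0.6, -0.0]
width: 0.0916
grasp_force: 0.0
```

servo_tool --series "0.04 0 0.5 0 0 0;0 0 1 0 0 0;0 0 1 0 0 0;0 0 0.6 0 0 0;0 0 0.2 0 0 0;0 0 0 0 0 0"

```text
t: 16.23
eef_pos: [0.5102, -0.0098, 0.1342]
orientation: [[-0.005, 1.0, 0.0], [1.0, 0.005, -0.0], [-0.0, 0.0, -1.0]]
ft_force: [0.0, 0.5, 0.5]
width: 0.0919
grasp_force: 0.0
```

servo_tool --series "0 0 0 0 0 0;0 0 0 0 0 0;0 0 0 0 0 0;0 0 0 0 0 0;0 0 0 0 0 0;0 0 0 0 0 0;0 0 0 0 0 0" --jaw -1

```text
t: 17.1
eef_pos: [0.5103, -0.0099, 0.1343]
orientation: [[-0.005, 1.0, 0.001], [1.0, 0.005, 0.0], [0.0, 0.001, -1.0]]
ft_force: [0.0, 0.3, 0.3]
width: 0.0487
grasp_force: 30.0
```

servo_tool --series "0 0 0.15 0 0 0;0 0 0.15 0 0 0;0 0 0 0 0 0;0 0 0 0 0 0"

```text
t: 17.6
eef_pos: [0.5104, -0.0099, 0.1288]
orientation: [[-0.005, 1.0, 0.0], [1.0, 0.005, 0.001], [0.001, 0.0, -1.0]]
ft_force: [-2.1, 0.1, 8.1]
width: 0.0491
grasp_force: 30.0
```

servo_tool --series "0 0 0.08 0 0 0;0 0 0 0 0 0;0 0 0 0 0 -0.3;0 0 0 0 0 -0.5;0 0 0 0 0 -0.5;0 0 0 0 0 -0.5;0 0 0 0 0 0"

```text
t: 18.48
eef_pos: [0.5109, -0.0099, 0.1275]
orientation: [[-0.184, 0.983, 0.002], [0.983, 0.184, 0.001], [0.0, 0.002, -1.0]]
ft_force: [-0.6, 1.0, 9.0]
width: 0.049
grasp_force: 30.0
```

```bash
python3 - <<'E'
from h import *
s=arm.sense();print(s["eef_pos"],s["wrist_torque"],s["ft_force"],s["joint_positions"])
E
```

```text
[ 0.51091858 -0.00987515  0.1275098 ] [-0.00510629  0.32791378 -0.02395898] [-0.55362495  1.03037071  9.02705673] [-28.71457834  23.7853663   32.00243784 117.85991352 -18.31810237
  43.03181265  25.25143727]
```

servo_tool --series "0 0 0 0 0 -0.7;0 0 0 0 0 -0.7;0 0 0 0 0 -0.7;0 0 0 0 0 -0.7;0 0 0 0 0 -0.7;0 0 0 0 0 -0.7;0 0 0 0 0 -0.7;0 0 0 0 0 -0.7;0 0 0 0 0 -0.7;0 0 0 0 0 -0.7;0 0 0 0 0 -0.7;0 0 0 0 0 -0.7;0 0 0 0 0 -0.7;0 0 0 0 0 -0.7;0 0 0 0 0 -0.5;0 0 0 0 0 0"

```text
t: 20.48
eef_pos: [0.5112, -0.0098, 0.1277]
orientation: [[-0.937, 0.348, 0.002], [0.348, 0.937, 0.001], [-0.002, 0.001, -1.0]]
ft_force: [-0.7, -0.3, 8.9]
width: 0.0485
grasp_force: 30.0
```

```bash
python3 - <<'E'
from h import *
s=arm.sense();R=s["orientation"];print(np.degrees(np.arctan2(R[1,1],R[0,1])),s["eef_pos"],s["wrist_torque"],s["ft_force"],s["joint_positions"])
E
```

```text
69.63319032510599 [ 0.51116186 -0.00977538  0.12765845] [0.10688972 0.22222465 0.05588033] [-0.70672409 -0.31617403  8.86591776] [-17.25229762  22.08334337  17.68456318 117.14874202  -9.88388846
  42.00845431  76.20218805]
```

Turn small steps until torque rises at the stop.

servo_tool --series "0 0 0 0 0 -0.3;0 0 0 0 0 -0.3;0 0 0 0 0 -0.3;0 0 0 0 0 -0.3;0 0 0 0 0 0"

```text
t: 21.1
eef_pos: [0.5112, -0.0097, 0.1277]
orientation: [[-0.972, 0.233, 0.002], [0.233, 0.972, 0.001], [-0.002, 0.001, -1.0]]
ft_force: [-0.9, 1.1, 9.1]
width: 0.0486
grasp_force: 30.0
```

```bash
python3 - <<'E'
from h import *
s=arm.sense();R=s["orientation"];print(np.degrees(np.arctan2(R[1,1],R[0,1])),s["eef_pos"],s["wrist_torque"],s["ft_force"],s["joint_positions"][6])
E
```

```text
76.50046110632397 [ 0.51115157 -0.00969945  0.1276513 ] [0.12927528 0.21534692 0.02229772] [-0.8877914   1.13742558  9.10033912] 82.20392017331267
```

servo_tool --series "0 0 0 0 0 -0.2;0 0 0 0 0 -0.2;0 0 0 0 0 -0.2;0 0 0 0 0 0"

```text
t: 21.6
eef_pos: [0.5111, -0.0097, 0.1276]
orientation: [[-0.985, 0.175, 0.002], [0.175, 0.985, 0.001], [-0.002, 0.001, -1.0]]
ft_force: [-0.5, 0.9, 9.0]
width: 0.0487
grasp_force: 30.0
```

```bash
python3 - <<'E'
from h import *
s=arm.sense();R=s["orientation"];print(np.degrees(np.arctan2(R[1,1],R[0,1])),s["eef_pos"],s["wrist_torque"],s["ft_force"],s["joint_positions"][6])
E
```

```text
79.9303961479854 [ 0.51111478 -0.00968859  0.12764941] [ 0.11182186  0.18579922 -0.04227834] [-0.51192152  0.9031087   9.04319128] 85.2077823484176
```

servo_tool --series "0 0 0 0 0 -0.2;0 0 0 0 0 -0.2;0 0 0 0 0 0"

```text
t: 21.98
eef_pos: [0.5109, -0.0097, 0.1276]
orientation: [[-0.991, 0.136, 0.002], [0.136, 0.991, 0.001], [-0.001, 0.001, -1.0]]
ft_force: [-1.9, 1.0, 10.5]
width: 0.0488
grasp_force: 30.0
```

```bash
python3 - <<'E'
from h import *
s=arm.sense();R=s["orientation"];print(np.degrees(np.arctan2(R[1,1],R[0,1])),s["eef_pos"],s["wrist_torque"],s["ft_force"],s["joint_positions"][6])
E
```

```text
82.20861592210021 [ 0.51085273 -0.00969462  0.12761119] [ 0.18623288  0.33789875 -0.06577468] [-1.89261834  0.97378751 10.48712299] 87.21039117624345
```

servo_tool --series "0 0 0 0 0 -0.2;0 0 0 0 0 0"

```text
t: 22.22
eef_pos: [0.5106, -0.0097, 0.1276]
orientation: [[-0.993, 0.116, 0.001], [0.116, 0.993, 0.001], [-0.001, 0.001, -1.0]]
ft_force: [-1.6, 0.5, 10.7]
width: 0.049
grasp_force: 30.0
```

```bash
python3 - <<'E'
from h import *
s=arm.sense();R=s["orientation"];print(np.degrees(np.arctan2(R[1,1],R[0,1])),s["eef_pos"],s["wrist_torque"],s["ft_force"],s["joint_positions"][6])
E
```

```text
83.35427500236455 [ 0.51060584 -0.00967135  0.12757849] [ 0.17230835  0.5324482  -0.09226862] [-1.63605935  0.49187898 10.6853953 ] 88.21348913480482
```

servo_tool --series "0 0 -0.2 0 0 0;0 0 -0.2 0 0 0;0 0 -0.2 0 0 0;0 0 0 0 0 0"

```text
t: 22.72
eef_pos: [0.5102, -0.0099, 0.1387]
orientation: [[-0.993, 0.115, 0.0], [0.115, 0.993, 0.0], [-0.0, 0.0, -1.0]]
ft_force: [1.2, 0.4, 1.9]
width: 0.0486
grasp_force: 30.0
```

servo_tool --series "0 0 -0.25 0 0 0;0 0 -0.25 0 0 0;0 0 0 0 0 0"

```text
t: 23.1
eef_pos: [0.5101, -0.0099, 0.1489]
orientation: [[-0.993, 0.116, 0.0], [0.116, 0.993, 0.0], [-0.0, 0.0, -1.0]]
ft_force: [0.1, 0.6, 0.0]
width: 0.0486
grasp_force: 30.0
```

servo_tool --series "0 0 -0.4 0 0 0;0 0 -0.5 0 0 0;0 0 -0.5 0 0 0;0 0 -0.5 0 0 0;0 0 -0.3 0 0 0;0 0 -0.1 0 0 0;0 0 0 0 0 0;0 0 0 0 0 0"

```text
t: 24.1
eef_pos: [0.5099, -0.0099, 0.1943]
orientation: [[-0.993, 0.116, -0.001], [0.116, 0.993, -0.0], [0.001, -0.0, -1.0]]
ft_force: [-0.2, -1.0, -1.0]
width: 0.0491
grasp_force: 30.0
```

```bash
python3 - <<'E'
from h import *
t=cv2.cvtColor(arm.read_camera("top"),cv2.COLOR_RGB2BGR)[130:330,150:430]
s=cv2.cvtColor(arm.read_camera("side"),cv2.COLOR_RGB2BGR)[110:250,250:390]
cv2.imwrite("pics/c5.png",np.hstack([cv2.resize(t,(448,320)),cv2.resize(s,(320,320),interpolation=cv2.INTER_CUBIC)]))
s=arm.sense();print(s["eef_pos"],s["ft_force"],s["width"],s["qvel"].round(2))
E
```

```text
[ 0.50991117 -0.00990982  0.19426506] [ 0.16620127  0.14506894 -0.21803401] 0.048826608869203876 [-0.06 -0.02  0.01  0.01  0.08 -0.02  0.09]
```

View pics/c5.png

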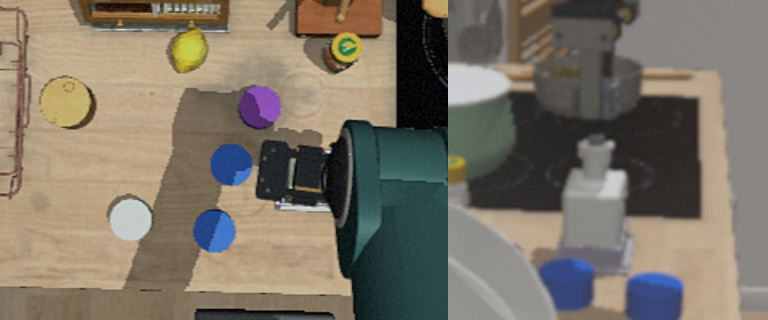

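The neck is bare (crop 597,155), the cap is in the gripper above it, and the white cup still stands at crop (130,219). The bystanders have not moved.

```bash
python3 -c "
from workcell import arm
print(arm.job_done())"
```

```text
the job is handed in; nothing more can be done
None
```

The dosing cup is standing on the worktop, and the safety cap was pressed, turned to its stop and lifted off; it is held upright about 36 mm above the bottle's mouth. I handed the job in after about 24 s; no verdict came back.

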